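# Air out the kiln: vent half open, lid held at 40 degrees

### The job

Air out the small cold kiln on the table. With its lid still shut, first swing the lever on the vent box beside it until it stands straight up (half open) and leave it there; then raise the kiln's lid by its bar handle to 40 degrees open, give or take 5, and hold it steady there. The lid falls shut if let go, so finish while still holding it by the handle, and do not disturb the bowl, goblet, jar and pot standing around.

Things in the scene. Friction and masses are not known exactly. Their poses are not given: they have to be found in the camera images.
- kiln: Small top-loading test kiln, fixed: steel-cased box 204 (x) x 244 (y) x 137 mm high, on the robot's left or right, with a hinged lid whose top is 165 mm above the table. Origin: centre of its underside on the table. x axis from its front (handle side, facing the robot, yaw within 0.25 rad) to its back (hinge side), y left, z up.
- kiln_lid (a joint): Lid angle in rad: 0 shut, growing as the front edge is raised (40 degrees = 0.70), stop at 1.2. Level hinge along the kiln's y axis at the top of its back. The lid with its handle weighs about 0.6 kg (varies) and falls shut from any angle when let go; lifting it at the handle takes about 2 to 4 N.
- lid_hinge (a point): Point on the lid's hinge line, midway along it: in the kiln's frame x = +105 mm, y = 0, z = 145 mm. Fixed.
- handle_center (a point): Middle of the bar handle, the point to grasp: a round black bar 14 mm thick, 130 mm long, parallel to the hinge, on two flat steel arms (8 mm wide, 55 mm either side of the middle). Lid shut: 260 mm ahead of the hinge line, 8 mm above it, 153 mm above the table, 53 mm ahead of the kiln front, free above and below: pinch it from above, one finger before and one behind the bar.
- vent_box: Vent box, fixed to the table: grey metal box 120 (x) x 100 (y) x 80 mm high with a round duct stub on its back (+x) and, on its top, a lever between two small ears. Origin: centre of its underside. x axis from front to back, y left, z up; its yaw is within 0.4 rad.
- vent_lever (a joint): Lever angle in rad: 0 straight up (half open), negative leaning towards the box's front (-x, the robot's side), positive leaning to its back; stops at -1.05 and 1.05. It starts leaning to the front between -0.95 and -0.45, and stays where it is left (stiff pivot, about 1 to 1.5 N at the grip).
- lever_grip (a point): Centre of the lever's black grip, 110 mm from the pivot; the grip is 18 mm thick in the swing direction, 20 mm wide across it (along the box's y) and 56 mm long along the lever; the lever's end is 28 mm beyond this point.
- lever_pivot (a point): Middle of the lever's pivot axis (parallel to the box's y), 92 mm above the table over the middle of the box. Fixed.
- bowl: Bystander: steel bowl, 120 mm across, 55 mm high. Origin: centre of its underside.
- goblet: Bystander: green glass goblet, 68 mm across, 125 mm high. Origin: centre of its underside.
- jar: Bystander: white jar, 70 mm across, 90 mm high. Origin: centre of its underside.
- pot: Bystander: terracotta pot, 90 mm across, 100 mm high. Origin: centre of its underside.
Mind the look-alikes: they are no part of the job. Of the things shaped like the vent_box, the grey one is meant.

How it is judged (in metres and radians):
On the way, in this order (a step that is already met when the one before it is completed fails the run):
1. the vent lever stands straight up while the lid is still shut (value of joint vent_lever between -0.12 and 0.12 rad and value of joint kiln_lid below 0.05 rad), for 0.3 s.
2. the lid is raised by its handle to 40 degrees, the lever left upright (value of joint vent_lever between -0.12 and 0.12 rad and value of joint kiln_lid between 0.611 and 0.785 rad and (contact force between the fingers and kiln_lid_c1 above 1 N or contact force between the fingers and kiln_lid_c2 above 1 N or contact force between the fingers and kiln_lid_c3 above 1 N)), for 0.3 s.
At the end, for the whole second after the job is handed in: At the end the fingers hold the lid's handle (contact force over 1 N, no bystander propping it) with the lid still at 35 to 45 degrees (0.611 to 0.785 rad, slower than 0.05 rad/s), and the vent lever stands within 0.12 rad (7 degrees) of straight up (all of step 2 and velocity of joint kiln_lid between -0.05 and 0.05 rad/s and contact force between kiln_lid and bowl below 0.05 N and contact force between kiln_lid and goblet below 0.05 N and contact force between kiln_lid and jar below 0.05 N and contact force between kiln_lid and pot below 0.05 N); the arm keeps its last pose, push and grip.
It fails at once if the bowl is pushed more than 30 mm or knocked over (distance of bowl from where it was at the start of the episode above 0.03 m or angle between bowl's own z axis and vertical above 0.5 rad).
It fails at once if the goblet is pushed more than 30 mm or knocked over (distance of goblet from where it was at the start of the episode above 0.03 m or angle between goblet's own z axis and vertical above 0.5 rad).
It fails at once if the jar is pushed more than 30 mm or knocked over (distance of jar from where it was at the start of the episode above 0.03 m or angle between jar's own z axis and vertical above 0.5 rad).
It fails at once if the pot is pushed more than 30 mm or knocked over (distance of pot from where it was at the start of the episode above 0.03 m or angle between pot's own z axis and vertical above 0.5 rad).
It also fails if it takes over 45 s, if anything falls off the work surface, if the arm or the gripper's body presses on something with over 40 N, if the wrist force passes 120 N, or if a joint passes its speed limit or range.

### The arm

A 7-joint arm with a two-finger parallel gripper is mounted at the origin on the work surface. World frame = base frame: x ahead of the robot, y to its left, z up, the work surface at z = 0. Lengths are in mm, angles in rad, forces in N, time in s.
With the tool pointing down it reaches from about 425 to 950 mm from the base axis. Payload 4.7 kg.
Tool frame: the origin (TCP) lies between the finger pads; the fingertips stand 14 mm ahead of it and the grasp point (between the pads) lies 5 mm behind it; z points along the fingers, y is the line along which they close (so a half turn about z gives the same grasp; the last joint's range is limited). The gripper opens to 85 mm and grips with 20 to 120 N. Pads are 22 mm wide; open, the fingers measure 114 mm over their backs; the gripper's body (76 mm by 85 mm) begins 54 mm behind the grasp point. The pads swing forward as they close: fully open they stand 13 mm farther back than shut.
Start: joints at [-1.233, 0.469, -0.049, 1.532, 0.024, 1.141, -0.082], TCP at [242.037, 630.131, 245.335] pointing down, gripper open.
Joint ranges: [-2.59, 2.59], [-0.33, 1.99], [-1.39, 1.29], [0.1, 2.45], [-1.04, 4.18], [0.21, 1.99], [-2.66, 2.66]. Speed limits (rad/s): [2.57, 2.57, 3.14, 3.14, 3.14, 3.14, 3.14].

### API

Orientations are given as a 3x3 rotation matrix whose columns are the frame's x, y, z axes.
In Python, from bench import status, optics, hand_in gives the robot as it stands.
- The arm moves only by the tool send_rows, never from a script. Its argument "commands" is a list of rows, each a list of 3 entries, a list of its own where there are three numbers: the shift along the tool's x, y, z in cm, then the turn, a rotation vector about the tool's x, y, z in degrees, then the closure in counts, from 0 (fully open) to 255 (shut). In form: [[[x, y, z], [rx, ry, rz], jaw], ...]. A call has 1 to 8 rows; each row shifts and turns the commanded pose from where the row before left it, along the tool's axes as they then stand; what a row does not reach is not made up. A row lasts 1/8 s, in which the tool goes at most 62.5 mm and 10.7 degrees, less where a joint would pass 70% of its speed; a pose out of reach is approached as far as the arm can. A call with a gripper value outside its range is refused whole. The fingers move at their own pace and stop on an object; "grip_force" is the grip in N (left out, the last holds). Time passes only in rows, so rows that do not move let the fingers close. It gives the time, the measured TCP pose, the force, the opening and the grip force at its end, in the units of the state.
- status.read_state(): the state, without advancing time (a new reading comes with each control period).
- optics.capture(name): name is "scene" or "top" or "wrist"; returns a dict with "img" (400x640x3 uint8, blue, green, red), "z_map" (400x640 float32, mm along the optical axis (not along the pixel's ray), 0 where there is no reading), "vfov" (degrees; the focal length in pixels is half the picture's height over the tangent of half this angle, whatever the lens; pixels are square), "cx", "cy" (the principal point, pixels), "cam_to_world" (4x4, takes a point from camera to world coordinates). Camera axes: x right, y down, z forward; pixel columns grow to the right and rows downward; lengths in mm; the calibration is good to about 2 mm. A picture is of the moment at which its call begins.
- hand_in(): hands the job in; it is judged then, once.
The state is a dict: "time": time; "joints": joint angles; "qd": joint speeds; "joint_efforts": joint torques, N m; "eef_pos": TCP position; "ee_rot": TCP orientation; "contact_force": force on the tool from outside, world axes, zero at the start; "torque": the same for the moment, N m; "gripper_width": opening from 0.0 (shut) to 1.0 (fully open); "grip_force": force on a finger pad.
Only numpy, scipy, OpenCV 4.12 (cv2) and the standard library are available. Lean on these libraries where they do the work, as an engineer would, in place of code of your own. Each camera call takes 0.05 s, during which the arm holds its last target. There are 200 camera calls.

## Working session

There is one attempt and no reset: what is moved stays moved. The work goes in short steps, Python scripts to look and compute and a tool call to move; the robot and the scene stay as the last step left them, time stands still between calls to the robot, and variables do not carry over. Pictures are saved under pics/ and viewed, at most 10 in all, crops included, and the job is handed in when it is done.

Besides the shell and the picture viewer there is one more tool, called after "Request:" in YAML: its name, and indented under it one key for each argument. send_rows: Moves the arm, as the interface text tells. Its arguments: {"type":"object","properties":{"commands":{"type":"array","items":{"type":"array"}},"grip_force":{"type":"number"}},"required":["commands"]}

```bash
mkdir -p pics; cat > h.py <<'E'
import numpy as np, cv2
from bench import status, optics, hand_in
def cap(n):
    d=optics.capture(n); im=d["img"]; h=im.shape[0]
    f=h/2/np.tan(np.radians(d["vfov"])/2)
    T=np.array(d["cam_to_world"]); z=d["z_map"]
    v,u=np.mgrid[:h,:im.shape[1]]
    P=np.stack([(u-d["cx"])/f*z,(v-d["cy"])/f*z,z],-1)@T[:3,:3].T+T[:3,3]
    P[z==0]=np.nan
    return im,P,d,f,T
E
python3 - <<'E'
from h import *
s=status.read_state(); print(s)
for n in("top","scene"):
    im,P,d,f,T=cap(n); cv2.imwrite(f"pics/{n}0.png",im); np.savez(f"{n}0.npz",im=im,P=P,f=f,T=T,c=[d["cx"],d["cy"]]); print(n,f,T.round(3).tolist())
E
```

```text
{'time': 0.0, 'joints': array([-1.23290454,  0.469473  , -0.0485827 ,  1.53370444,  0.02410393,
        1.14101551, -0.08228382]), 'qd': array([ 5.13471539e-05,  6.24786881e-04,  2.54863966e-03, -1.57698312e-03,
       -1.26906942e-03, -1.42624586e-03, -2.07972210e-03]), 'joint_efforts': array([-9.88768588e-04, -5.10295129e+01, -4.72361944e-02, -2.37722433e+01,
        1.05688474e-02,  7.39282113e-03,  1.88008691e-06]), 'eef_pos': array([241.86433328, 629.57220407, 244.23564187]), 'ee_rot': array([[-9.33496612e-01,  3.58585641e-01, -6.43142868e-04],
       [ 3.58586208e-01,  9.33494663e-01, -1.90909107e-03],
       [-8.42022111e-05, -2.01275221e-03, -9.99997971e-01]]), 'contact_force': array([ 0.92226982,  0.72464775, -0.49100963]), 'torque': array([-0.05851959,  0.03697203, -0.0036835 ]), 'grip_force': 0.0, 'gripper_width': 1.000191966296049}
top 499.96786601672994 [[-0.018, -0.984, 0.18, 304.781], [-1.0, 0.018, -0.002, -3.329], [-0.001, -0.18, -0.984, 1484.952], [0.0, 0.0, 0.0, 1.0]]
scene 520.9899292243183 [[0.861, 0.304, -0.407, 1285.889], [0.508, -0.496, 0.704, -1238.174], [0.012, -0.814, -0.581, 1176.795], [0.0, 0.0, 0.0, 1.0]]
```

View pics/top0.png

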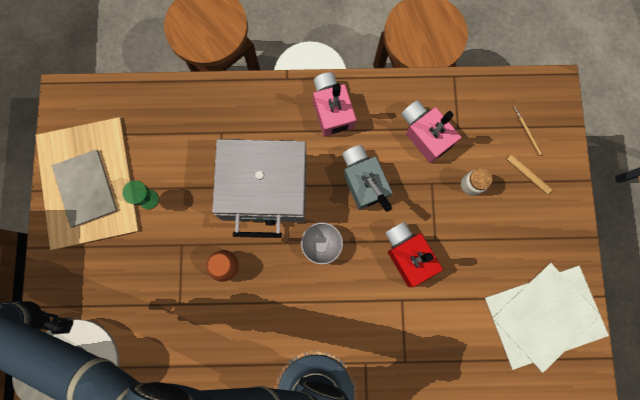

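View pics/scene0.png

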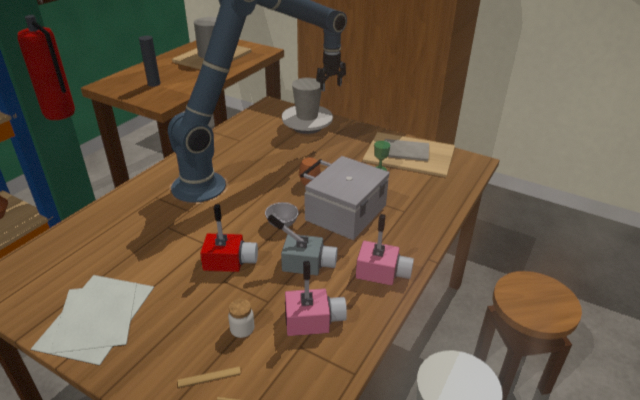

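The top view shows the kiln at (260,178) with its handle at (257,234), and the grey vent box at (368,180) with its lever grip at (383,200). The bowl is at (322,243), the pot at (222,265), the red look-alike at (414,255), the jar at (477,181) and the goblet at (140,195). The scene view agrees: the lever leans to the front.

```bash
python3 - <<'E'
from h import *
D=np.load("top0.npz"); im=D["im"].astype(int); P=D["P"]
def reg(x0,x1,y0,y1):
    m=np.zeros(im.shape[:2],bool); m[y0:y1,x0:x1]=1; return m
dark=im.max(-1)<60
z=P[...,2]
def rect(m,name):
    p=P[m][:,:2].astype(np.float32); r=cv2.minAreaRect(p); print(name,m.sum(),np.nanmedian(P[m],0).round(1),r); 
lid=reg(205,312,130,225)&(abs(z-165)<6); rect(lid,"lid")
hb=reg(225,290,225,242)&dark&(z>135)&(z<175); rect(hb,"handle")
print(np.round(np.nanmean(P[hb],0),1))
vb=reg(335,400,150,215)&(abs(z-80)<5); rect(vb,"ventbox top")
g=reg(365,400,180,215)&dark&(z>95); rect(g,"grip"); p=P[g]; print(p.mean(0).round(1),p[:,2].min(),p[:,2].max())
for n,r in dict(bowl=(300,345,220,268),pot=(205,240,248,282),red=(385,445,220,290),redlever=(405,440,245,275),goblet=(120,160,178,212),jar=(458,495,165,198)).items():
    m=reg(*r)&(z>20 if n!="redlever" else z>95); q=P[m]; print(n,q.min(0).round(),q.max(0).round())
# scene view grip
D=np.load("scene0.npz"); im2=D["im"].astype(int);P2=D["P"]
dk=(im2.max(-1)<60)&(P2[...,2]>100)
for n,(x0,x1,y0,y1) in dict(grip=(262,292,208,240),handle=(285,335,150,200)).items():
    m=np.zeros_like(dk); m[y0:y1,x0:x1]=1; q=P2[m&dk]; print(n,len(q),q.mean(0).round(1),q.min(0).round(),q.max(0).round())
E
```

```text
lid 6395 [590.6 143.6 164.4] ((579.3965454101562, 143.57290649414062), (244.3134765625, 233.78945922851562), 87.66947937011719)
handle 230 [436.6 147.5 157.8] ((437.3778381347656, 148.923828125), (126.13755798339844, 13.824563026428223), 87.07341003417969)
[436.5 147.9 157.7]
ventbox top 1129 [ 601.1 -153.3   79.2] ((612.9520263671875, -153.423828125), (160.72360229492188, 100.08971405029297), 21.64879608154297)
grip 140 [ 515.5 -190.7  171.7] ((543.857421875, -180.88084411621094), (108.85548400878906, 24.885360717773438), 25.118810653686523)
[ 518.  -189.6  167.9] 97.20344593027608 189.77575307660982
bowl [362. -81.  20.] [486.  36.  63.]
pot [317. 215.  36.] [404. 299. 106.]
red [ 294. -359.   20.] [ 475. -209.  234.]
redlever [ 348. -307.   96.] [ 386. -269.  234.]
goblet [531. 459.  20.] [595. 551. 133.]
jar [ 557. -513.   21.] [ 623. -446.   98.]
grip 114 [ 520.2 -200.4  167. ] [ 499. -214.  136.] [ 541. -183.  188.]
handle 52 [442.1 135.  157.9] [433.  77. 150.] [450. 194. 165.]
```

```bash
cat >> h.py <<'E'
U=np.array([np.cos(np.radians(21.7)),np.sin(np.radians(21.7)),0])
PIV=np.array([594,-161,92.])
def go(*targets,yaw=None):
    s=status.read_state(); R=s["ee_rot"].copy(); p=s["eef_pos"]
    if yaw is not None:
        a=np.radians(yaw); y=np.array([np.cos(a),np.sin(a),0]); z=np.array([0,0,-1.]); Rn=np.c_[np.cross(y,z),y,z]
        print("turn deg",np.degrees(cv2.Rodrigues(R.T@Rn)[0].ravel()).round(2)); R=Rn
    for t in targets: print("shift cm",((t-p)@R/10).round(2)); p=np.array(t)
E
python3 - <<'E'
from h import *
D=np.load("top0.npz"); im=D["im"].astype(int); P=D["P"]; z=P[...,2]
m=np.zeros(z.shape,bool); m[150:215,335:400]=1; q=P[m&(abs(z-80)<3)]
print("along",np.percentile(q@U-PIV@U,[0,1,5,95,99,100]).round(1),"across",np.percentile(q@np.array([-U[1],U[0],0])-PIV@np.array([-U[1],U[0],0]),[0,1,99,100]).round(1))
g=P[m&(im.max(-1)<60)&(z>100)]; print("grip local", np.c_[(g-PIV)@U,g[:,2]-92].mean(0))
go([480,200,275],PIV+U*-77+[0,0,178],PIV+U*-77+[0,0,75],yaw=21.7)
E
```

```text
along [-59.8 -58.3 -52.6  57.7  71.5  98.9] across [-49.6 -48.   48.7  50.1]
grip local [-79.50901896  75.20460199]
turn deg [-1.000e-01  4.000e-02  4.729e+01]
shift cm [-48.72   6.24  -3.07]
shift cm [-37.76 -10.46   0.5 ]
shift cm [ 0.   0.  10.3]
```

Request:
send_rows:
  commands:
    - [[0, 0, -0.62], [0, 0, 9.46], 0]
    - [[0, 0, -0.62], [0, 0, 9.46], 0]
    - [[0, 0, -0.61], [0, 0, 9.46], 0]
    - [[0, 0, -0.61], [0, 0, 9.46], 0]
    - [[0, 0, -0.61], [0, 0, 9.46], 0]
    - [[0, 0, 0], [0, 0, 0], 0]

```text
time: 0.85
eef_pos: [241.9, 630.2, 276.0]
ee_rot: [[-0.371, 0.928, 0.0], [0.928, 0.371, 0.0], [-0.0, 0.0, -1.0]]
contact_force: [0.1, 0.6, 0.5]
gripper_width: 0.999
grip_force: 0.0
```

Request:
send_rows:
  commands:
    - [[-6.09, 0.78, 0], [0, 0, 0], 0]
    - [[-6.09, 0.78, 0], [0, 0, 0], 0]
    - [[-6.09, 0.78, 0], [0, 0, 0], 0]
    - [[-6.09, 0.78, 0], [0, 0, 0], 0]
    - [[-6.09, 0.78, 0], [0, 0, 0], 0]
    - [[-6.09, 0.78, 0], [0, 0, 0], 0]
    - [[-6.09, 0.78, 0], [0, 0, 0], 0]
    - [[-6.09, 0.78, 0], [0, 0, 0], 0]

```text
time: 1.85
eef_pos: [480.5, 198.5, 275.7]
ee_rot: [[-0.373, 0.928, -0.0], [0.928, 0.373, 0.0], [0.0, -0.0, -1.0]]
contact_force: [0.9, 0.9, 0.4]
gripper_width: 1.002
grip_force: 0.0
```

Request:
send_rows:
  commands:
    - [[-5.39, -1.49, 0], [0, 0, 0], 0]
    - [[-5.39, -1.49, 0], [0, 0, 0], 0]
    - [[-5.39, -1.49, 0], [0, 0, 0], 0]
    - [[-5.39, -1.49, 0], [0, 0, 0], 0]
    - [[-5.39, -1.49, 0], [0, 0, 0], 0]
    - [[-5.39, -1.49, 0], [0, 0, 0], 0]
    - [[-5.39, -1.49, 0], [0, 0, 0], 0]
    - [[0, 0, 0], [0, 0, 0], 0]

```text
time: 2.85
eef_pos: [521.3, -194.1, 275.8]
ee_rot: [[-0.364, 0.932, -0.001], [0.932, 0.364, -0.003], [-0.002, -0.002, -1.0]]
contact_force: [-0.6, 0.9, 0.7]
gripper_width: 0.996
grip_force: 0.0
```

```bash
python3 - <<'E'
from h import *
go(PIV+U*-77+[0,0,75],yaw=21.7)
print(status.read_state()["eef_pos"])
im,P,*_=cap("wrist"); cv2.imwrite("pics/w1.png",im)
E
```

```text
turn deg [-0.1   0.13 -0.37]
shift cm [ 0.38  0.28 10.88]
[ 521.26676787 -194.07167606  275.75928554]
```

View pics/w1.png

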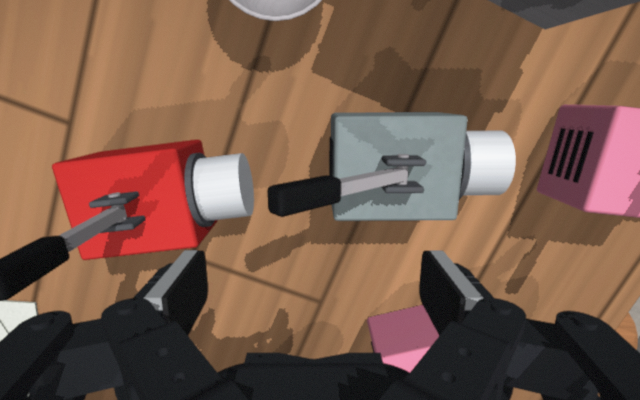

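The wrist view shows the grey box's lever with its grip at (305,195) along the line between the fingers, with its tip at (272,198). The open fingers at (175,280) and (450,280) straddle it fore and aft. Descend, then sweep.

Request:
send_rows:
  commands:
    - [[0.38, 0.28, 2], [0, 0, 0], 0]
    - [[0, 0, 3], [0, 0, 0], 0]
    - [[0, 0, 3], [0, 0, 0], 0]
    - [[0, 0, 2.8], [0, 0, 0], 0]
    - [[0, 0, 0], [0, 0, 0], 0]

```text
time: 3.52
eef_pos: [522.4, -181.5, 165.9]
ee_rot: [[-0.373, 0.928, -0.005], [0.928, 0.373, 0.002], [0.004, -0.004, -1.0]]
contact_force: [0.5, -0.7, 0.9]
gripper_width: 1.0
grip_force: 0.0
```

Request:
send_rows:
  commands:
    - [[-0.7, -0.3, 0], [0, 0, 0], 0]
    - [[0, 0, 0], [0, 0, 0], 0]
    - [[0, 0, 0], [0, 0, 0], 0]

```text
time: 3.9
eef_pos: [524.0, -191.9, 168.9]
ee_rot: [[-0.369, 0.929, 0.002], [0.929, 0.369, -0.0], [-0.001, 0.002, -1.0]]
contact_force: [0.2, -0.5, 0.5]
gripper_width: 1.002
grip_force: 0.0
```

```bash
python3 - <<'E'
from h import *
go(PIV+U*-40+[0,0,90],PIV+[0,0,108],yaw=21.7)
E
```

```text
turn deg [ 0.09  0.04 -0.02]
shift cm [ 0.29  3.65 -1.31]
shift cm [-0.   4.  -1.8]
```

Request:
send_rows:
  commands:
    - [[0.2, 1.2, -0.4], [0, 0, 0], 0]
    - [[0, 1.2, -0.4], [0, 0, 0], 0]
    - [[0, 1.25, -0.5], [0, 0, 0], 0]
    - [[0, 1.3, -0.6], [0, 0, 0], 0]
    - [[0, 1.3, -0.6], [0, 0, 0], 0]
    - [[0, 1.4, -0.6], [0, 0, 0], 0]
    - [[0, 0, 0], [0, 0, 0], 0]
    - [[0, 0, 0], [0, 0, 0], 0]

```text
time: 4.9
eef_pos: [593.9, -161.1, 198.6]
ee_rot: [[-0.37, 0.929, -0.0], [0.929, 0.37, 0.0], [0.001, -0.0, -1.0]]
contact_force: [-0.5, 0.1, 0.7]
gripper_width: 1.0
grip_force: 0.0
```

```bash
python3 - <<'E'
from h import *
go(PIV+[0,0,108],yaw=21.7)
im,P,*_=cap("wrist"); cv2.imwrite("pics/w2.png",im)
E
```

```text
turn deg [-0.01 -0.03  0.01]
shift cm [ 0.01  0.02 -0.14]
```

View pics/w2.png

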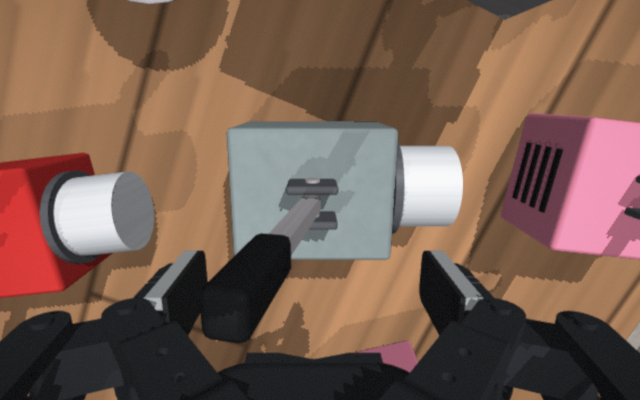

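The lever's grip (245,290) sits between the pads, still leaning forward against the front finger. Closing will centre it.

Request:
send_rows:
  commands:
    - [[0, 0, 0], [0, 0, 0], 120]
    - [[0, 0, 0], [0, 0, 0], 150]
    - [[0, 0, 0], [0, 0, 0], 180]
    - [[0, 0, 0], [0, 0, 0], 220]
    - [[0, 0, 0], [0, 0, 0], 255]
    - [[0, 0, 0], [0, 0, 0], 255]
    - [[0, 0, 0], [0, 0, 0], 255]
    - [[0, 0, 0], [0, 0, 0], 255]
  grip_force: 20

```text
time: 5.95
eef_pos: [593.6, -161.8, 199.1]
ee_rot: [[-0.369, 0.929, -0.0], [0.929, 0.369, -0.0], [0.0, -0.0, -1.0]]
contact_force: [-2.3, -0.7, 2.5]
gripper_width: 0.208
grip_force: 25.4
```

```bash
python3 - <<'E'
from h import *
go(PIV+[0,0,108],yaw=21.7)
s=status.read_state();print(s["gripper_width"],s["contact_force"])
E
```

```text
turn deg [-0.03 -0.01 -0.03]
shift cm [ 0.06  0.07 -0.09]
0.2075672960249632 [-2.3327038  -0.73802581  2.53586741]
```

Opening is 17.6 mm, so the grip is flat between the pads. Release, rise and check.

Request:
send_rows:
  commands:
    - [[0, 0, 0], [0, 0, 0], 0]
    - [[0, 0, 0], [0, 0, 0], 0]
    - [[0, 0, 0], [0, 0, 0], 0]
    - [[0, 0, 0], [0, 0, 0], 0]
    - [[0, 0, -3], [0, 0, 0], 0]
    - [[0, 0, -4], [0, 0, 0], 0]
    - [[0, 0, -3], [0, 0, 0], 0]
    - [[0, 0, 0], [0, 0, 0], 0]

```text
time: 6.95
eef_pos: [595.1, -162.3, 301.6]
ee_rot: [[-0.369, 0.929, 0.005], [0.929, 0.369, -0.001], [-0.003, 0.005, -1.0]]
contact_force: [0.7, -0.7, -1.0]
gripper_width: 1.001
grip_force: 0.0
```

```bash
python3 - <<'E'
from h import *
im,P,d,f,T=cap("scene"); z=P[...,2]
l=(P-PIV)@U; w=(P-PIV)@np.array([-U[1],U[0],0])
m=(abs(l)<50)&(abs(w)<20)&(z>178)&(z<235)&(im.max(-1)<70)
for a,b in((178,205),(205,228)):
    k=m&(z>=a)&(z<b); print(a,b,k.sum(),np.median(l[k]),np.median(w[k]))
cv2.imwrite("pics/s1.png",cv2.resize(im[150:320,200:420],None,fx=3,fy=3))
H=np.array([437.,148.5,153])
go([430,-30,300],[437,148.5,300],[437,148.5,153],yaw=-2.6)
E
```

```text
178 205 41 2.228528883618251 -12.870571208192175
205 228 41 0.7474816934119242 -12.686326614406982
turn deg [1.100e-01 2.000e-02 2.428e+01]
shift cm [ 12.42 -17.    -0.03]
shift cm [17.86 -0.11  0.  ]
shift cm [ 0.   0.  14.7]
```

View pics/s1.png

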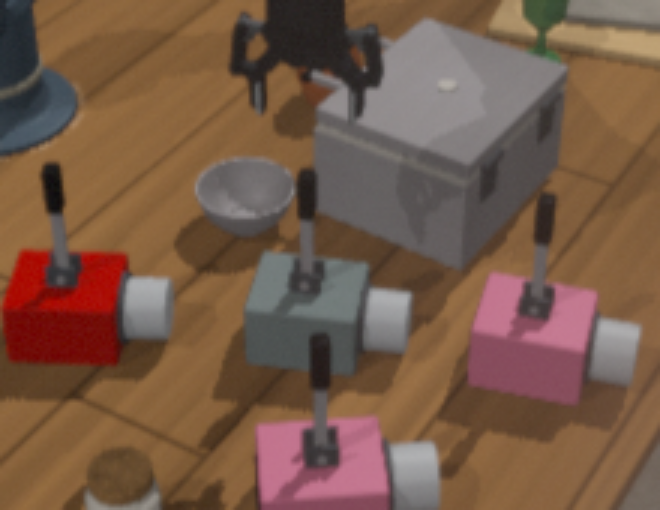

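The lever on the grey box stands upright at (307,230) in this crop, the lid is shut and the bowl is undisturbed. On to the handle.

Request:
send_rows:
  commands:
    - [[0, 0, 0], [0, 0, 8.1], 0]
    - [[0, 0, 0], [0, 0, 8.1], 0]
    - [[0, 0, 0], [0, 0, 8.1], 0]
    - [[3.1, -4.25, 0], [0, 0, 0], 0]
    - [[3.1, -4.25, 0], [0, 0, 0], 0]
    - [[3.1, -4.25, 0], [0, 0, 0], 0]
    - [[3.1, -4.25, 0], [0, 0, 0], 0]
    - [[0, 0, 0], [0, 0, 0], 0]

```text
time: 8.0
eef_pos: [426.5, -27.5, 297.5]
ee_rot: [[0.04, 0.999, -0.003], [0.999, -0.04, 0.002], [0.002, -0.003, -1.0]]
contact_force: [0.8, -0.4, 0.0]
gripper_width: 1.002
grip_force: 0.0
```

Request:
send_rows:
  commands:
    - [[4.5, 0, 0], [0, 0, 0], 0]
    - [[4.5, 0, 0], [0, 0, 0], 0]
    - [[4.5, 0, 0], [0, 0, 0], 0]
    - [[4.4, 0, 0], [0, 0, 0], 0]
    - [[0, 0, 0], [0, 0, 0], 0]
    - [[0, 0, 0], [0, 0, 0], 0]
    - [[0, 0, 0], [0, 0, 0], 0]

```text
time: 8.88
eef_pos: [438.2, 147.3, 298.7]
ee_rot: [[0.048, 0.999, -0.0], [0.999, -0.048, -0.0], [-0.001, -0.0, -1.0]]
contact_force: [0.0, -0.3, -0.0]
gripper_width: 1.001
grip_force: 0.0
```

```bash
python3 - <<'E'
from h import *
im,P,d,f,T=cap("wrist"); cv2.imwrite("pics/w3.png",im); z=P[...,2]
m=(im.max(-1)<60)&(z>145)&(z<170)&(abs(P[...,0]-437)<25)&(abs(P[...,1]-148)<90)
q=P[m].astype(np.float32); print(m.sum(),q.mean(0),q.min(0),q.max(0),cv2.minAreaRect(q[:,:2]))
go([437.5,148.5,153],yaw=-2.6)
E
```

```text
Traceback (most recent call last):
cv2.error: OpenCV(4.12.0) /io/opencv/modules/imgproc/src/convhull.cpp:143: error: (-215:Assertion failed) total >= 0 && (depth == CV_32F || depth == CV_32S) in function 'convexHull'
```

View pics/w3.png

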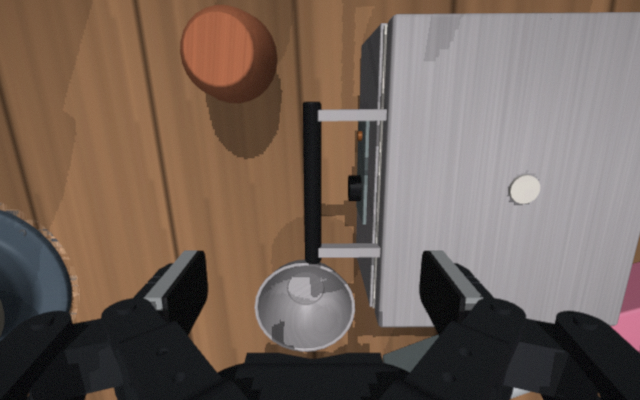

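The wrist view shows the handle bar from (312,103) to (313,262) between the fingers, with the bowl at (305,305) and the pot at (228,53).

```bash
python3 - <<'E'
from h import *
im,P,d,f,T=cap("wrist"); z=P[...,2]
m=(im.max(-1)<60)&(z>140)&(z<170)&(abs(P[...,0]-437)<25)&(abs(P[...,1]-148)<90)
q=P[m].astype(np.float32); print(m.sum(),q.mean(0),q.min(0),q.max(0),cv2.minAreaRect(q[:,:2].copy()))
go([437.5,148.5,153],yaw=-2.6)
E
```

```text
2642 [437.94196 151.39787 159.51262] [428.94812   82.804146 152.79697 ] [446.8063  211.76636 163.02733] ((438.0925598144531, 147.20582580566406), (128.83522033691406, 13.799942970275879), 87.6775131225586)
turn deg [-0.   -0.01 -0.14]
shift cm [ 0.08 -0.06 14.6 ]
```

Request:
send_rows:
  commands:
    - [[0, 0, 4], [0, 0, 0], 0]
    - [[0, 0, 4], [0, 0, 0], 0]
    - [[0, 0, 3], [0, 0, 0], 0]
    - [[0, 0, 2.5], [0, 0, 0], 0]
    - [[0, 0, 1.5], [0, 0, 0], 0]
    - [[0, 0, 0], [0, 0, 0], 0]
    - [[0, 0, 0], [0, 0, 0], 0]

```text
time: 9.85
eef_pos: [436.0, 148.1, 148.6]
ee_rot: [[0.046, 0.999, -0.004], [0.999, -0.046, -0.001], [-0.001, -0.004, -1.0]]
contact_force: [-5.5, -0.5, -3.1]
gripper_width: 0.993
grip_force: 2.7
```

Request:
send_rows:
  commands:
    - [[0, 0, 0], [0, 0, 0], 150]
    - [[0, 0, 0], [0, 0, 0], 200]
    - [[0, 0, 0], [0, 0, 0], 255]
    - [[0, 0, 0], [0, 0, 0], 255]
    - [[0, 0, 0], [0, 0, 0], 255]
    - [[0, 0, 0], [0, 0, 0], 255]
    - [[0, 0, 0], [0, 0, 0], 255]
    - [[0, 0, 0], [0, 0, 0], 255]
  grip_force: 60

```text
time: 10.85
eef_pos: [437.4, 149.0, 149.5]
ee_rot: [[0.045, 0.999, -0.001], [0.999, -0.045, 0.001], [0.0, -0.001, -1.0]]
contact_force: [-2.9, -0.0, 5.7]
gripper_width: 0.141
grip_force: 58.4
```

```bash
python3 - <<'E'
from h import *
s=status.read_state(); p=s["eef_pos"]; print(p,s["contact_force"],s["gripper_width"])
k=np.array([np.cos(np.radians(-2.5)),np.sin(np.radians(-2.5)),0]); a0=np.arctan2(8,260); r=np.hypot(8,260)
off=lambda t: k*r*(np.cos(a0)-np.cos(a0+t))+np.array([0,0,r*(np.sin(a0+t)-np.sin(a0))])
a=np.radians(np.arange(0,41,5.)); 
for i in range(8): print(((off(a[i+1])-off(a[i]))@s["ee_rot"]/10).round(2))
E
```

```text
[437.36537919 149.02898631 149.49025006] [-2.91763341 -0.04758198  5.70243696] 0.14117553570346827
[ 0.    0.17 -2.26]
[ 0.    0.36 -2.24]
[ 0.    0.56 -2.2 ]
[ 0.    0.75 -2.14]
[ 0.    0.93 -2.07]
[ 0.    1.11 -1.98]
[ 0.    1.27 -1.88]
[ 0.    1.43 -1.76]
```

Request:
send_rows:
  commands:
    - [[0, 0.06, -1.13], [0, 0, 0], 255]
    - [[0, 0.11, -1.13], [0, 0, 0], 255]
    - [[0, 0.16, -1.12], [0, 0, 0], 255]
    - [[0, 0.2, -1.12], [0, 0, 0], 255]
    - [[0, 0.26, -1.1], [0, 0, 0], 255]
    - [[0, 0.3, -1.1], [0, 0, 0], 255]
    - [[0, 0.35, -1.08], [0, 0, 0], 255]
    - [[0, 0.4, -1.06], [0, 0, 0], 255]

```text
time: 11.85
eef_pos: [454.8, 148.3, 237.7]
ee_rot: [[0.045, 0.999, -0.004], [0.999, -0.045, 0.0], [0.0, -0.004, -1.0]]
contact_force: [-6.1, 3.1, -1.4]
gripper_width: 0.139
grip_force: 58.4
```

Request:
send_rows:
  commands:
    - [[0, 0.44, -1.04], [0, 0, 0], 255]
    - [[0, 0.49, -1.03], [0, 0, 0], 255]
    - [[0, 0.53, -1.0], [0, 0, 0], 255]
    - [[0, 0.58, -0.98], [0, 0, 0], 255]
    - [[0, 0.61, -0.95], [0, 0, 0], 255]
    - [[0, 0.66, -0.93], [0, 0, 0], 255]
    - [[0, 0.7, -0.9], [0, 0, 0], 255]
    - [[0, 0.73, -0.86], [0, 0, 0], 255]

```text
time: 12.85
eef_pos: [500.1, 146.4, 315.3]
ee_rot: [[0.045, 0.999, -0.01], [0.999, -0.045, 0.001], [0.001, -0.01, -1.0]]
contact_force: [-16.8, 2.6, 9.3]
gripper_width: 0.14
grip_force: 58.6
```

Request:
send_rows:
  commands:
    - [[0, 0, 0], [0, 0, 0], 255]
    - [[0, 0, 0], [0, 0, 0], 255]
    - [[0, 0, 0], [0, 0, 0], 255]
    - [[0, 0, 0], [0, 0, 0], 255]
    - [[0, 0, 0], [0, 0, 0], 255]
    - [[0, 0, 0], [0, 0, 0], 255]

```text
time: 13.6
eef_pos: [500.4, 146.4, 315.9]
ee_rot: [[0.045, 0.999, -0.008], [0.999, -0.045, 0.002], [0.001, -0.008, -1.0]]
contact_force: [-14.5, 1.1, 10.6]
gripper_width: 0.139
grip_force: 58.7
```

```bash
python3 - <<'E'
from h import *
s=status.read_state(); print(s["eef_pos"],s["contact_force"],s["gripper_width"],s["grip_force"],abs(s["qd"]).max())
im,P,d,f,T=cap("scene"); z=P[...,2]; cv2.imwrite("pics/s2.png",im)
k=np.array([np.cos(np.radians(-2.5)),np.sin(np.radians(-2.5)),0]); j=np.array([-k[1],k[0],0]); Hg=np.array([437.7,148,145])+260*k
x=(P-Hg)@k; y=(P-Hg)@j
m=(abs(y)<115)&(x>-200)&(x<-20)&(z>165)&(im.min(-1)>80)
h=z[m]-145; xx=-x[m]; ok=abs(h-np.tan(.75)*xx-20)<40; xx,h=xx[ok],h[ok]
p=np.polyfit(xx,h,1)
for _ in range(4):
    k2=abs(np.polyval(p,xx)-h)<5; p=np.polyfit(xx[k2],h[k2],1)
print(m.sum(),k2.sum(),np.arctan(p[0]),p[1]*np.cos(np.arctan(p[0])))
l=(P-PIV)@U; w=(P-PIV)@np.array([-U[1],U[0],0])
m=(abs(l)<50)&(abs(w)<20)&(z>178)&(z<235)&(im.max(-1)<70)
for a,b in((178,205),(205,228)):
    q=m&(z>=a)&(z<b); print(q.sum(),np.median(l[q]))
E
```

```text
[500.41942418 146.37947383 315.89744055] [-14.51752021   1.06330493  10.55885811] 0.1390239929680243 58.689706921577454 0.0011090003936186739
2248 1722 0.6745332996547039 20.704072021541677
39 0.11907760703072583
41 2.277918913191267
```

View pics/s2.png

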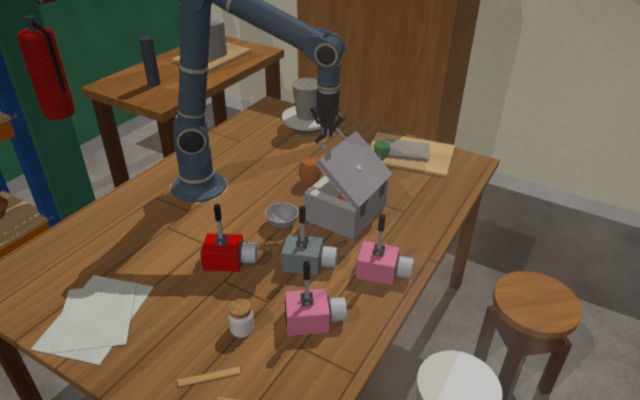

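The picture shows the lid raised, held at about (330,140), the lever upright at (302,225), and the bystanders in place. The lid angle is 0.675 rad from the camera and about 0.69 from the tool position, which is well inside the band, and the arm is still.

```bash
python3 -c "
from bench import hand_in
print(hand_in())"
```

```text
the job is handed in; nothing more can be done
None
```

The job is handed in, with no verdict reported: the vent lever stands upright, and the gripper holds the kiln lid by its handle at about 0.68 rad (39 degrees), with the bystanders looking undisturbed in the last picture.

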